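# Fit the axle ring of a wreath turntable

### The job

Turn the black knob of the wreath turntable clockwise until the orange pointer of its lift gauge stands on the red mark; this raises the axle so that its groove comes clear of the hub. Then take the red-handled pliers, which have the snap ring on their tips, off their rest, squeeze the handles fully so that the ring is spread, and slide the ring level over the axle down to the groove without forcing it. Finish holding the pliers there: handles still squeezed, the ring spread around the axle at the height of the groove and not leaning on the hub or the axle; leave the pointer on its mark and the other things where they are.

Things in the scene. Friction and masses are not known exactly. Their poses are not given: they have to be found in the camera images.
- stand: wreath turntable, fixed to the table: green foot 190 x 170 mm, log-slice platter 170 mm wide (top 60 mm up), aluminium hub 64 mm across (top 68 mm up), the axle in its middle, and a green gear case (110 mm wide in x, reaching y = 215 mm, top 36 mm up) with knob and lift gauge. Origin: on the axle's axis at table height; z up, y from axle to gear case. A loose orange slice is on its +x side
- knob_grip (a point): where to grip the knob: on its vertical axis, 62 mm above the table. The knob is round, black, fluted, 38 mm across, from 45 to 75 mm above the table, on the gear case at stand x = -22, y = 150 mm
- knob (a joint): angle of the knob (rad): 0 with the pointer on the mark, negative (-0.7 to -1.5) at the start; turning clockwise seen from above increases it. It turns stiffly (0.1 N m) and stays where it is left. One rad moves the pointer 20 mm and lifts the axle 5 mm
- pointer_tip (a point): middle of the orange pointer (3.4 mm wide) that slides along the white scale strip in the stand's +y direction as the knob is turned clockwise
- mark (a point): middle of the scale strip at the red mark (2.6 mm wide red line): the pointer is to stand beside it, at the same stand y
- pointer (a joint): travel of the pointer along stand y (m): 0 on the mark, negative before it
- hub_top (a point): centre of the hub's flat top, on the axle's axis, 68 mm above the table
- groove (a point): centre of the axle's ring groove (4 mm high, 1.6 mm deep), on the vertical axle. The axle is 24 mm across and ends, chamfered, 28 mm above this point. With the pointer on the mark this point is 72 mm above the table, 4 mm above the hub; at the start it is 3.5 to 7.5 mm lower, down in the hub
- pliers: circlip pliers (0.2 kg) lying level across the rails of the rest, the snap ring fast on their tips. Origin: their underside at the pivot; x runs to the tips, z up. Two red grips (9 mm wide, 12 mm high, from z = 0) run from x = -28 to -116 mm either side of the x axis. The tips are bent down 90 degrees at x = 45 mm; the ring lies level 26 mm below the underside. Nothing stands above z = 14 mm
- handles (a point): the place to squeeze: midway between the grips, pliers x = -60, y = 0, z = 6 mm, between the rails of the rest, near the centre of mass. Here the grips measure 57 mm over their outsides when free (each leaning 0.14 rad outwards to the rear) and 40 mm when squeezed to the stop, where their outsides are parallel to x
- jaw_left (a joint): spread of the pliers (rad): 0 free, 0.14 with the handles squeezed to the stop screw. A sprung hinge, both sides moving alike: each finger needs about 1.5 N to begin and 6 N to reach the stop; 15 N or more holds it there. From 0.11 on the ring passes over the axle, at 0.14 with about 2 mm to spare all round
- ring_centre (a point): centre of the snap ring when spread: pliers x = 60, y = 0, z = -26 mm, mid-thickness. The dark steel ring is 3 mm thick and, spread fully, 29 mm across inside and 40 mm outside, with gap and eyes towards the pivot; no part of the pliers lies over its middle. Free, it is too narrow for the axle
- rest: wooden tool rest fixed to the table: board 90 mm wide, from x = -82 to +64 mm, 10 mm thick, with two cross rails (14 mm wide in x, 94 mm long, top 40 mm above the table) at x = -70 and +56 mm, which have 8 mm high cheeks at their ends; origin under its middle. The ring hangs past its +x edge, above the table
- candle: bystander: purple candle in a brass holder 68 mm across, 175 mm high
- mug: bystander: blue mug 76 mm across, 85 mm high
- jar: bystander: glass jar with an orange cap, 64 mm across, 85 mm high
- cone: bystander: pine cone 40 mm across, 55 mm high
- orange: bystander: dried orange slice 36 mm across, 6 mm thick, lying on the platter
- spool: bystander: spool of green wire 48 mm across, 30 mm high
- log_disc: bystander: small log slice 96 mm across, 22 mm high
- secateurs: bystander: secateurs with blue handles, 165 mm long
Not all that is in view belongs to the job. What is shaped like the pliers but turquoise is not meant.

How it is judged:
By the outcome, as a careful person would: the job done as asked, in the order asked, and still so for the second after the job is handed in, while the arm keeps its last pose, push and grip.
It also fails if it takes over 61 s, if anything falls off the work surface, if the arm or the gripper's body presses on something with over 40 N, if the wrist force passes 120 N, or if a joint passes its speed limit or range.

### The arm

A 7-joint arm with a two-finger parallel gripper is mounted at the origin on the work surface. World frame = base frame: x ahead of the robot, y to its left, z up, the work surface at z = 0. Lengths are in m, angles in rad, forces in N, time in s.
With the tool pointing down it reaches from about 0.4 to 0.75 m from the base axis. Payload 19.5 kg.
Tool frame: the origin (TCP) lies at the very end of the fingers, on their centre line; the grasp point (between the pads) lies 19 mm behind it; z points along the fingers, y is the line along which they close (so a half turn about z gives the same grasp; the last joint's range is limited). The gripper opens to 85 mm and grips with 20 to 120 N. Pads are 22 mm wide; open, the fingers measure 114 mm over their backs; the gripper's body (76 mm by 85 mm) begins 54 mm behind the grasp point. The pads swing forward as they close: fully open they stand 13 mm farther back than shut.
Start: joints at [-1.349, 0.707, -0.028, 1.485, 0.022, 0.951, -0.075], TCP at [0.15, 0.555, 0.231] pointing down, gripper open.
Joint ranges: [-2.71, 2.71], [-0.32, 2.16], [-1.57, 1.52], [0, 2.45], [-1.46, 4.6], [0, 2.02], [-2.83, 2.83]. Speed limits (rad/s): [1.89, 1.89, 2.57, 2.57, 3.01, 3.01, 3.01].

### API

Orientations are given as a unit quaternion [w, x, y, z].
In Python, from cell import env gives the robot as it stands.
- The arm moves only by the tool step_arm, never from a script. Its argument "series" is a list of rows, each a list of 2 entries, a list of its own where there are three numbers: the shift along the tool's x, y, z in m, then the turn about the tool's z in degrees. In form: [[[dx, dy, dz], twist], ...]. A call has exactly 5 rows; each row shifts and turns the commanded pose from where the row before left it, along the tool's axes as they then stand; what a row does not reach is not made up. A row lasts 1/12 s, in which the tool goes at most 41.7 mm and 7.16 degrees, less where a joint would pass 70% of its speed; a pose out of reach is approached as far as the arm can. A call with a gripper value outside its range is refused whole. "hand" is the finger opening in m, from 0 to 0.0854, set as the call begins (left out, the last holds). The fingers move at their own pace and stop on an object; "grip_force" is the grip in N (left out, the last holds). Time passes only in rows, so rows that do not move let the fingers close, or fill a call up. It gives the time, the measured TCP pose, the force, the opening and the grip force at its end, in the units of the state.
- env.get_obs(): the state, without advancing time (a new reading comes with each control period).
- env.capture(name): name is "side" or "top"; returns the picture (480x640x3 uint8, red, green, blue); there is no depth.
- env.camera_info(name): a dict with "fx", "fy", "cx", "cy" (pixels), "rvec" (rotation vector, rad) and "tvec" (3), from world to camera coordinates, as OpenCV has them. Camera axes: x right, y down, z forward; pixel columns grow to the right and rows downward; lengths in m; the calibration is good to about 2 mm. A picture is of the moment at which its call begins. camera_info takes no time and is no camera call.
- env.close_job(): hands the job in; it is judged then, once.
The state is a dict: "time": time; "qpos": joint angles; "joint_vel": joint speeds; "effort": joint torques, N m; "tool_pos": TCP position; "tcp_rot": TCP orientation; "contact_force": force on the tool from outside, world axes, zero at the start; "wrist_torque": the same for the moment, N m; "gripper_width": finger opening in m; "grip_force": force on a finger pad.
Only numpy, scipy, OpenCV 4.12 (cv2) and the standard library are available. Lean on these libraries where they do the work, as an engineer would, in place of code of your own. Each camera call takes 0.05 s, during which the arm holds its last target. There are 200 camera calls.

## Working session

There is one attempt and no reset: what is moved stays moved. The work goes in short steps, Python scripts to look and compute and a tool call to move; the robot and the scene stay as the last step left them, time stands still between calls to the robot, and variables do not carry over. Pictures are saved under pics/ and viewed, at most 10 in all, crops included, and the job is handed in when it is done.

Besides the shell and the picture viewer there is one more tool, called after "Call:" as a command line: name --argument value ..., lists and objects as JSON in quotes. step_arm: Moves the arm, as the interface text tells. Its arguments: {"type":"object","properties":{"series":{"type":"array","items":{"type":"array"}},"hand":{"type":"number"},"grip_force":{"type":"number"}},"required":["series"]}

```bash
mkdir -p pics; cat > h.py <<'E'
import numpy as np, cv2
from cell import env
def cam(n):
    c=env.camera_info(n); K=np.array([[c['fx'],0,c['cx']],[0,c['fy'],c['cy']],[0,0,1.]])
    R=cv2.Rodrigues(np.array(c['rvec'],float))[0]; return K,R,np.array(c['tvec'],float)
def onplane(n,uv,z):
    K,R,t=cam(n); o=-R.T@t; d=R.T@np.linalg.inv(K)@np.array([uv[0],uv[1],1.]); return o+d*(z-o[2])/d[2]
def proj(n,p):
    K,R,t=cam(n); q=K@(R@np.array(p,float)+t); return q[:2]/q[2]
def shot(n,f):
    im=env.capture(n)[:,:,::-1].copy(); cv2.imwrite('pics/'+f,im); return im
E
python3 - <<'E'
from h import *
shot('top','t0.png');shot('side','s0.png')
for n in('top','side'):
    K,R,t=cam(n);print(n,K[0,0],-R.T@t,R[2])
o=env.get_obs();print(o['tool_pos'],o['tcp_rot'],o['time'])
E
```

```text
top 471.6335409148473 [ 0.39320994 -0.03047844  1.19272699] [ 0.11961423 -0.01807526 -0.99265589]
side 438.54619181265286 [-0.17334523 -0.78708719  0.6335179 ] [ 0.59353782  0.63121644 -0.49927814]
[0.149874   0.55487887 0.23089293] [-4.73572708e-05  1.31511688e-01  9.91314503e-01 -4.80328857e-04] 0.1
```

View pics/t0.png

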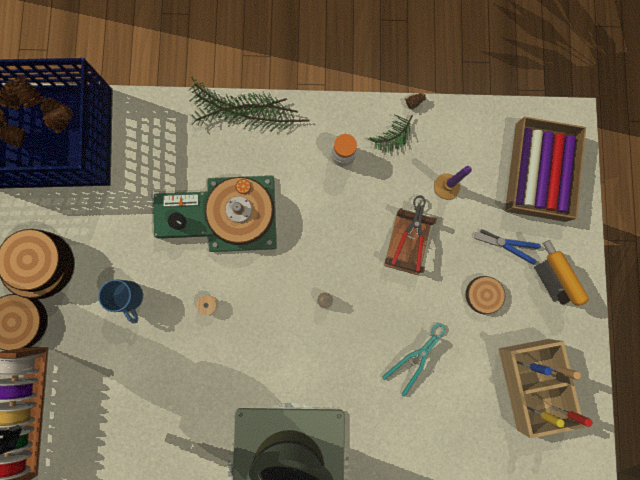

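View pics/s0.png

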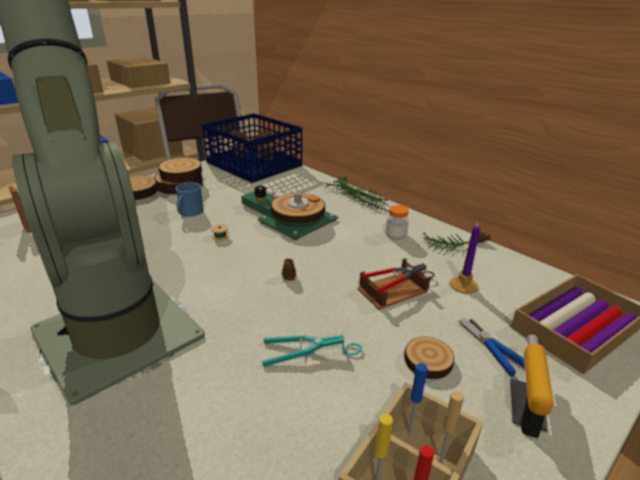

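Top view: the stand's axle is at about (239,209), the knob at (178,221), and the scale strip at (182,199). The red pliers lie on their rest at (410,240) with the ring at (419,203). The side view agrees. Next I'll zoom in and measure.

```bash
python3 - <<'E'
from h import *
im=cv2.imread('pics/t0.png')
a=cv2.resize(im[165:260,145:285],None,fx=4,fy=4,interpolation=cv2.INTER_CUBIC)
b=cv2.resize(im[185:285,375:445],None,fx=3.4,fy=3.4,interpolation=cv2.INTER_CUBIC)
c=np.zeros((380,800,3),np.uint8);c[:380,:560]=a;c[:340,561:561+238]=b[:340,:238];cv2.imwrite('pics/c0.png',c)
print('tcp px',proj('top',env.get_obs()['tool_pos']),proj('side',env.get_obs()['tool_pos']))
h=cv2.cvtColor(im,cv2.COLOR_BGR2HSV)
def comp(m,box):
    x0,y0,x1,y1=box;mm=np.zeros_like(m);mm[y0:y1,x0:x1]=m[y0:y1,x0:x1];n,l,s,ce=cv2.connectedComponentsWithStats(mm);return [(s[i,4],ce[i].round(2),s[i,:4]) for i in range(1,n) if s[i,4]>5],l
red=cv2.inRange(h,(0,170,110),(6,255,255))|cv2.inRange(h,(174,170,110),(180,255,255))
for r in comp(red,(380,185,445,285))[0]:print('red',r)
org=cv2.inRange(h,(5,120,120),(20,255,255))
for r in comp(org,(160,190,202,212))[0]:print('org',r)
blk=cv2.inRange(h,(0,0,0),(180,255,45))
for r in comp(blk,(155,205,205,240))[0]:print('blk',r, onplane('top',r[1],.06))
grn=cv2.inRange(h,(50,60,20),(90,255,200))
r,l=comp(grn,(140,165,290,260))
for q in r: print('grn',q)
E
```

```text
tcp px [1.60234055e-01 4.20676098e+02] [ 76.04742208 146.34026284]
red (np.int32(114), array([399.12, 247.21]), array([392, 232,  15,  32], dtype=int32))
red (np.int32(125), array([419.21, 253.13]), array([416, 236,   7,  35], dtype=int32))
org (np.int32(21), array([180.38, 201.67]), array([178, 198,   5,   7], dtype=int32))
blk (np.int32(214), array([176.62, 220.78]), array([168, 213,  18,  17], dtype=int32)) [0.57802295 0.28304022 0.06      ]
blk (np.int32(6), array([193.67, 235.17]), array([192, 235,   5,   2], dtype=int32)) [0.54382507 0.24027408 0.06      ]
blk (np.int32(7), array([172.86, 236.29]), array([171, 236,   5,   2], dtype=int32)) [0.54000295 0.290005   0.06      ]
blk (np.int32(6), array([183.5, 236. ]), array([181, 236,   6,   1], dtype=int32)) [0.54126911 0.26455693 0.06      ]
grn (np.int32(200), array([265.6 , 183.36]), array([248, 176,  26,  25], dtype=int32))
grn (np.int32(1730), array([182.8 , 215.19]), array([154, 178,  75,  60], dtype=int32))
grn (np.int32(586), array([243.13, 242.4 ]), array([209, 219,  67,  33], dtype=int32))
```

View pics/c0.png

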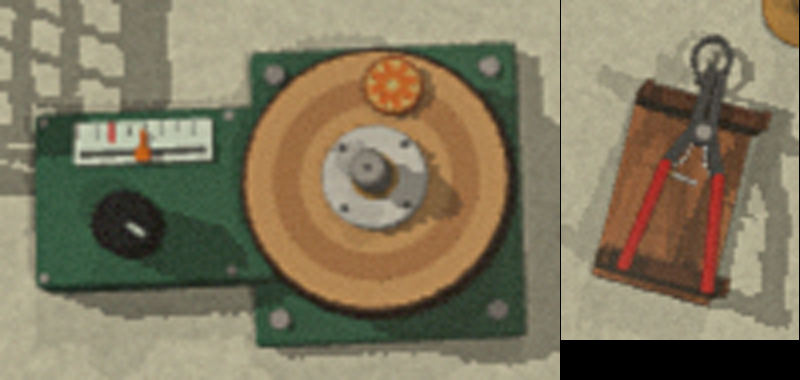

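The crop shows the pointer at crop x≈144 and the red mark at x≈111, about 20 mm apart, so the knob starts near -1 rad. It also shows the axle top at (372,168), the knob at (127,223), the pliers' pivot at (704,132) and the free ring at (712,57).

```bash
python3 - <<'E'
from h import *
im=cv2.imread('pics/t0.png');h=cv2.cvtColor(im,cv2.COLOR_BGR2HSV)
s=lambda x,y:(145-.375+x/4,165-.375+y/4)
P=lambda x,y,z:onplane('top',s(x,y),z)[:2]
print('axle',P(372,168,.095),'hub',P(375,178,.068))
print('platter via extremes',np.mean([P(244,180,.06),P(510,180,.06)],0),np.mean([P(376,50,.06),P(376,314,.06)],0),P(244,180,.06)-P(510,180,.06))
print('knob',P(127,223,.075))
print('mark',P(111,131,.037),'ptr',P(144,150,.037))
c=[P(*q,.01) for q in((253,47),(517,43),(527,340),(258,347))]
print('foot',np.mean(c,0),[np.linalg.norm(c[i]-c[i-1]) for i in range(4)],[np.degrees(np.arctan2(*(a)[::-1])) for a in (c[0]-c[1],c[3]-c[2],c[1]-c[2],c[0]-c[3])])
g=[P(*q,.036) for q in((37,115),(37,287))];print('case L edge',g)
red=cv2.inRange(h,(0,150,90),(7,255,255))|cv2.inRange(h,(173,150,90),(180,255,255))
L=[]
for b in((390,225,408,275),(412,230,428,280)):
    x0,y0,x1,y1=b;p=cv2.findNonZero(red[y0:y1,x0:x1]).reshape(-1,2)+[x0,y0]
    w=np.array([onplane('top',q,.050)[:2] for q in p]);m=w.mean(0);v=np.linalg.svd(w-m)[2][0];v*=np.sign(v[0]);t=(w-m)@v
    L.append((m,v));print('grip',m,np.degrees(np.arctan2(v[1],v[0])),np.percentile(t,[1,99]))
u=L[0][1]+L[1][1];u/=np.linalg.norm(u);m=(L[0][0]+L[1][0])/2
q=lambda x,y:(375-.35+(x-561)/3.4,185-.35+y/3.4)
piv=onplane('top',q(704,132),.053)[:2];ring=onplane('top',q(712,54),.014)[:2]
print('pliers yaw',np.degrees(np.arctan2(u[1],u[0])),'mid',m,'piv from grips',m+.072*u,'piv',piv,'ring',ring,np.linalg.norm(piv-m),np.linalg.norm(ring-piv),'yaw2',np.degrees(np.arctan2(*(piv-m)[::-1])),np.degrees(np.arctan2(*(ring-m)[::-1])))
print('handles',m+.012*u)
E
```

```text
axle [0.60935763 0.13213817] hub [0.60858008 0.13409571]
platter via extremes [0.60890785 0.13388866] [0.60834467 0.13459188] [-0.00374371  0.16121372]
knob [0.57654084 0.27952251]
mark [0.64033973 0.30304906] ptr [0.62882834 0.28205697]
foot [0.61033753 0.13340474] [np.float64(0.1930162007115804), np.float64(0.16857846226910675), np.float64(0.19178184391971176), np.float64(0.1685605944109015)] [np.float64(92.3103883786396), np.float64(92.72989884973174), np.float64(3.565588765375119), np.float64(3.564207124627479)]
case L edge [array([0.64958783, 0.34957667]), array([0.54188081, 0.34315899])]
grip [ 0.52545197 -0.25895205] -22.647651468199953 [-0.04057275  0.04130902]
grip [ 0.51344879 -0.30809883] -6.562248482395009 [-0.04210844  0.04206729]
pliers yaw -14.604949975297481 mid [ 0.51945038 -0.28352544] piv from grips [ 0.58912388 -0.30168045] piv [ 0.58579228 -0.30194874] ring [ 0.65194097 -0.31768456] 0.06885248742093929 0.06799460256432598 yaw2 -15.520098000532306 -14.457320153555779
handles [ 0.53106263 -0.28655128]
```

Call:
step_arm --series '[[[-0.0325,-0.0103,0],0],[[-0.0325,-0.0103,0],0],[[-0.0325,-0.0103,0],0],[[-0.0325,-0.0103,0],0],[[-0.0325,-0.0103,0],0]]' --hand 0.062 --grip_force 60

```text
time: 0.52
tool_pos: [0.2945, 0.4618, 0.2311]
tcp_rot: [-0.0, 0.131, 0.991, -0.0]
contact_force: [-0.6, 0.5, -0.0]
gripper_width: 0.0623
grip_force: 0.0
```

Call:
step_arm --series '[[[-0.0325,-0.0103,0],0],[[-0.0325,-0.0103,0],0],[[-0.0325,-0.0103,0],0],[[-0.0325,-0.0103,0],0],[[-0.0325,-0.0103,0],0]]'

```text
time: 0.93
tool_pos: [0.438, 0.3696, 0.2311]
tcp_rot: [-0.0, 0.132, 0.991, -0.0]
contact_force: [1.2, -0.6, -0.7]
gripper_width: 0.062
grip_force: 0.0
```

Call:
step_arm --series '[[[-0.032,-0.01,0],0],[[-0.032,-0.01,0],0],[[-0.032,-0.01,0],0],[[-0.032,-0.01,0],0],[[-0.032,-0.01,0],0]]'

```text
time: 1.35
tool_pos: [0.5794, 0.2796, 0.2311]
tcp_rot: [-0.0, 0.132, 0.991, -0.0]
contact_force: [-0.3, 0.2, -0.7]
gripper_width: 0.0618
grip_force: 0.0
```

Call:
step_arm --series '[[[0,0,0],-7],[[0,0,0],-7],[[0,0,0.02],-7],[[0,0,0.02],-7],[[0,0,0.02],-7]]'

```text
time: 1.77
tool_pos: [0.5781, 0.2809, 0.1704]
tcp_rot: [-0.0, -0.176, 0.984, 0.0]
contact_force: [0.9, -0.4, 0.2]
gripper_width: 0.0619
grip_force: 0.0
```

Call:
step_arm --series '[[[0,0,0.02],-7],[[0,0,0.02],-6],[[0,0,0],0],[[0,0,0],0],[[0,0,0],0]]'

```text
time: 2.18
tool_pos: [0.5786, 0.2811, 0.1324]
tcp_rot: [0.0, -0.281, 0.96, 0.0]
contact_force: [-0.5, 0.1, 0.6]
gripper_width: 0.062
grip_force: 0.0
```

```bash
cat >> h.py <<'E'
from scipy.spatial.transform import Rotation
def tool():
    o=env.get_obs();w=o['tcp_rot'];return np.array(o['tool_pos']),Rotation.from_quat([w[1],w[2],w[3],w[0]]).as_matrix(),o
def to(target,tilt=False):
    p,M,o=tool();d=M.T@(np.array(target)-p)
    print('t%.2f'%o['time'],'p',p.round(4),'yaw_y %.2f'%np.degrees(np.arctan2(M[1,1],M[0,1])),'zaxis',M[:,2].round(4),'local',d.round(4),'F',np.round(o['contact_force'],1),'w %.4f g %.1f'%(o['gripper_width'],o['grip_force']),'q7 %.2f'%o['qpos'][6])
E
python3 -c "
from h import *
to([.578,.281,.043])"
```

```text
t2.18 p [0.5786 0.2811 0.1324] yaw_y 122.66 zaxis [ 9.e-04  4.e-04 -1.e+00] local [0.0006 0.0002 0.0894] F [-0.5  0.1  0.6] w 0.0620 g 0.0 q7 1.40
```

Call:
step_arm --series '[[[0,0,0.03],0],[[0,0,0.03],0],[[0,0,0.02],0],[[0,0,0.0095],0],[[0,0,0],0]]'

```text
time: 2.6
tool_pos: [0.578, 0.2808, 0.0412]
tcp_rot: [-0.001, -0.282, 0.959, -0.0]
contact_force: [-1.4, -0.7, 0.1]
gripper_width: 0.0619
grip_force: 0.0
```

Call:
step_arm --series '[[[0,0,0],0],[[0,0,0],0],[[0,0,0],0],[[0,0,0],0],[[0,0,0],0]]' --hand 0.02

```text
time: 3.02
tool_pos: [0.5787, 0.2821, 0.0441]
tcp_rot: [0.001, -0.283, 0.959, 0.001]
contact_force: [-5.4, 1.9, 10.9]
gripper_width: 0.0365
grip_force: 59.0
```

```bash
python3 -c "
from h import *
to([.578,.281,.043])
im=shot('top','t1.png');cv2.imwrite('pics/c1.png',cv2.resize(im[165:260,145:285],None,fx=4,fy=4,interpolation=cv2.INTER_CUBIC))"
```

```text
t3.02 p [0.5787 0.2821 0.0441] yaw_y 122.87 zaxis [ 0.0019  0.0021 -1.    ] local [ 0.0011 -0.0006  0.0011] F [-5.4  1.9 10.9] w 0.0365 g 59.0 q7 1.37
```

View pics/c1.png

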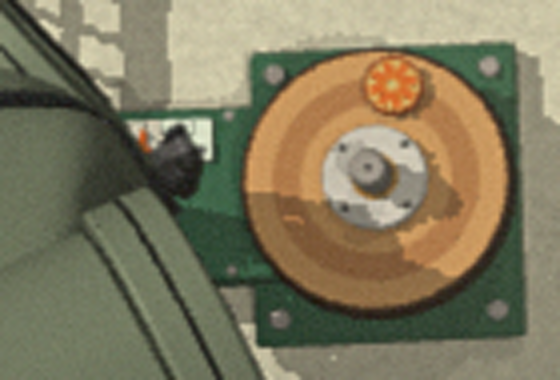

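The knob is held at 36.5 mm. The arm hides the mark from the top camera, so I'll turn about 57° and then look from the side or after releasing.

Call:
step_arm --series '[[[0,0,0],5],[[0,0,0],6],[[0,0,0],6],[[0,0,0],6],[[0,0,0],6]]'

```text
time: 3.48
tool_pos: [0.5785, 0.2825, 0.0441]
tcp_rot: [0.001, -0.031, 1.0, 0.001]
contact_force: [-5.6, 4.9, 8.9]
gripper_width: 0.0367
grip_force: 59.0
```

Call:
step_arm --series '[[[0,0,0],6],[[0,0,0],6],[[0,0,0],6],[[0,0,0],6],[[0,0,0],4]]'

```text
time: 3.9
tool_pos: [0.5786, 0.283, 0.0441]
tcp_rot: [0.001, 0.211, 0.977, 0.002]
contact_force: [-4.2, 6.2, 8.8]
gripper_width: 0.0362
grip_force: 59.0
```

Call:
step_arm --series '[[[0,0,0],0],[[0,0,0],0],[[0,0,0],0],[[0,0,0],0],[[0,0,0],0]]'

```text
time: 4.32
tool_pos: [0.5785, 0.283, 0.0441]
tcp_rot: [0.001, 0.209, 0.978, 0.002]
contact_force: [-4.6, 6.1, 10.3]
gripper_width: 0.0365
grip_force: 59.1
```

```bash
python3 -c "
from h import *
to([.578,.281,.043])
im=shot('top','t2.png');s=shot('side','s2.png')
a=cv2.resize(im[165:260,145:245],None,fx=4,fy=4,interpolation=cv2.INTER_CUBIC)
u,v=proj('side',[.63,.29,.037]).astype(int);print(u,v)
b=cv2.resize(s[v-48:v+47,u-50:u+50],None,fx=4,fy=4,interpolation=cv2.INTER_CUBIC)
cv2.imwrite('pics/c2.png',np.hstack([a,b]))"
```

```text
t4.32 p [0.5785 0.283  0.0441] yaw_y 65.90 zaxis [ 0.0018  0.0036 -1.    ] local [-0.0004 -0.002   0.0011] F [-4.6  6.1 10.3] w 0.0365 g 59.1 q7 0.63
271 192
```

View pics/c2.png

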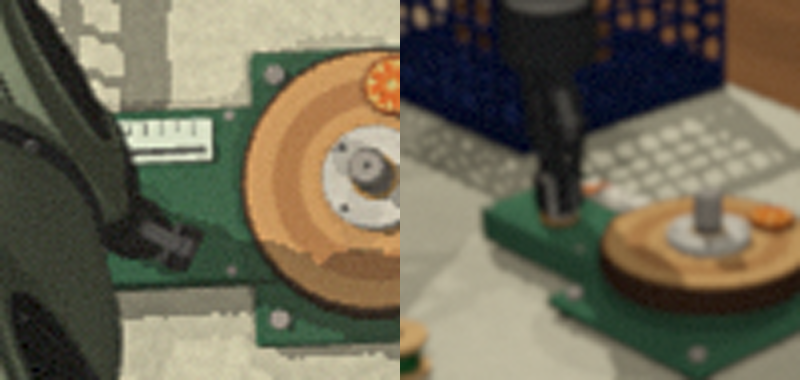

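The mark is hidden in both views. I'll add a few degrees, release the knob, and move up and left to see the gauge.

Call:
step_arm --series '[[[0,0,0],3],[[0,0,0],0],[[0,0,0],0],[[0,0,0],0],[[0,0,0],0]]'

```text
time: 4.83
tool_pos: [0.5786, 0.2831, 0.0441]
tcp_rot: [0.0, 0.234, 0.972, 0.002]
contact_force: [-4.6, 5.7, 9.8]
gripper_width: 0.0366
grip_force: 59.1
```

Call:
step_arm --series '[[[0,0,0],0],[[0,0,0],0],[[0,0,-0.02],0],[[0,0,-0.03],0],[[0,0,-0.03],0]]' --hand 0.062

```text
time: 5.25
tool_pos: [0.5781, 0.2806, 0.1231]
tcp_rot: [-0.0, 0.235, 0.972, -0.0]
contact_force: [-0.1, 0.8, 1.0]
gripper_width: 0.0619
grip_force: 0.0
```

Call:
step_arm --series '[[[0.03,0.02,0],0],[[0.03,0.02,0],0],[[0.03,0.02,0],0],[[0.03,0.01,0],0],[[0.01,0,0],0]]'

```text
time: 5.67
tool_pos: [0.4908, 0.4071, 0.1223]
tcp_rot: [-0.001, 0.232, 0.973, 0.001]
contact_force: [-0.2, 0.6, -0.8]
gripper_width: 0.062
grip_force: 0.0
```

```bash
python3 -c "
from h import *
to([.578,.281,.043])
im=shot('top','t3.png')
cv2.imwrite('pics/c3.png',cv2.resize(im[165:260,145:285],None,fx=4,fy=4,interpolation=cv2.INTER_CUBIC))"
```

```text
t5.67 p [0.4908 0.4071 0.1223] yaw_y 63.15 zaxis [-0.0013  0.0027 -1.    ] local [-0.135  -0.0733  0.0788] F [-0.2  0.6 -0.8] w 0.0620 g 0.0 q7 0.39
```

View pics/c3.png

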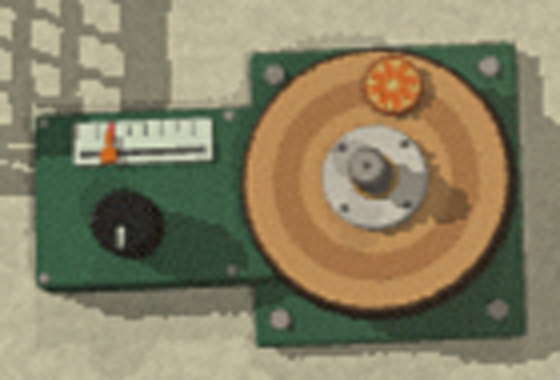

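The view is clear now, with the pointer next to the mark at crop x≈109 against 111. I'll measure the offset at subpixel level.

```bash
python3 -c "
from h import *
for f in('t0.png','t3.png'):
    im=cv2.imread('pics/'+f).astype(float); print(f)
    for v in range(193,209):
        r=im[v,164:196]; s=r[:,2]-r[:,0]; bg=np.median(s); s=np.clip(s-bg-15,0,None)
        g=r[:,1]
        out=[]
        for a,b in((4,13),(13,24)):
            w=s[a:b]
            if w.sum()>40: out.append((round(float((w*np.arange(a,b)).sum()/w.sum()+164),2),int(w.sum()),int(w.max()),tuple(r[a+w.argmax()].astype(int)[::-1].tolist())))
            else: out.append(None)
        print(v,out)
for y in(.30,.304): print([proj('top',[x,y-.052*(x-.63),.037]).round(2) for x in (.62,.63,.64,.65)])
"
```

```text
t0.png
193 [None, None]
194 [None, None]
195 [None, None]
196 [(172.38, 97, 60, (182, 103, 91)), None]
197 [(172.4, 106, 64, (187, 103, 91)), (180.15, 53, 45, (179, 141, 102))]
198 [(172.48, 127, 66, (188, 99, 91)), (180.32, 144, 98, (178, 99, 49))]
199 [(172.48, 130, 67, (184, 97, 85)), (180.34, 146, 96, (176, 97, 48))]
200 [(172.56, 71, 40, (188, 133, 116)), (180.32, 139, 95, (176, 97, 49))]
201 [None, (180.2, 212, 113, (178, 95, 34))]
202 [None, (180.14, 438, 136, (187, 96, 25))]
203 [None, (180.06, 521, 139, (190, 96, 25))]
204 [None, (180.07, 445, 133, (192, 100, 27))]
205 [None, (180.05, 64, 24, (105, 72, 51))]
206 [None, None]
207 [None, None]
208 [None, None]
t3.png
193 [None, None]
194 [None, None]
195 [None, None]
196 [(172.4, 99, 59, (191, 110, 99)), None]
197 [(172.24, 147, 93, (193, 87, 68)), None]
198 [(171.89, 220, 120, (190, 92, 37)), None]
199 [(171.77, 228, 120, (183, 88, 30)), None]
200 [(171.69, 199, 113, (184, 95, 38)), None]
201 [(171.64, 177, 104, (185, 104, 49)), None]
202 [(171.71, 444, 138, (197, 101, 34)), None]
203 [(171.63, 537, 147, (202, 103, 28)), None]
204 [(171.59, 502, 136, (207, 109, 37)), None]
205 [(171.51, 261, 84, (148, 82, 36)), None]
206 [None, None]
207 [None, None]
208 [None, None]
[array([172.95, 205.45]), array([173.38, 201.49]), array([173.81, 197.54]), array([174.24, 193.6 ])]
[array([171.32, 205.42]), array([171.76, 201.46]), array([172.19, 197.51]), array([172.63, 193.56])]
```

Comparing rows and allowing for the pointer standing a few mm above the strip, the overshoot is about 1 mm, or 3°. I'll go back and turn it 3° anticlockwise.

Call:
step_arm --series '[[[-0.027,-0.0143,0],0],[[-0.027,-0.0143,0],0],[[-0.027,-0.0143,0],0],[[-0.027,-0.0143,0],0],[[-0.027,-0.0143,0],0]]'

```text
time: 6.13
tool_pos: [0.5833, 0.2751, 0.1225]
tcp_rot: [0.0, 0.235, 0.972, -0.0]
contact_force: [0.8, 0.4, 0.8]
gripper_width: 0.0622
grip_force: 0.0
```

Call:
step_arm --series '[[[0,0,0.02],0],[[0,0,0.02],0],[[0,0,0.02],0],[[0,0,0.018],0],[[0,0,0],0]]'

```text
time: 6.55
tool_pos: [0.5811, 0.2758, 0.0412]
tcp_rot: [-0.001, 0.235, 0.972, -0.001]
contact_force: [-0.7, -0.5, -0.8]
gripper_width: 0.0618
grip_force: 0.0
```

Call:
step_arm --series '[[[0,0,0],0],[[0,0,0],0],[[0,0,0],0],[[0,0,0],0],[[0,0,0],0]]' --hand 0.02

```text
time: 6.97
tool_pos: [0.5841, 0.2799, 0.0463]
tcp_rot: [0.002, 0.234, 0.972, 0.003]
contact_force: [8.8, 13.1, -1.0]
gripper_width: 0.0364
grip_force: 60.7
```

Call:
step_arm --series '[[[0,0,0],-3],[[0,0,0],0],[[0,0,0],0],[[0,0,0],0],[[0,0,0],0]]'

```text
time: 7.38
tool_pos: [0.5842, 0.2801, 0.0463]
tcp_rot: [0.003, 0.208, 0.978, 0.003]
contact_force: [9.8, 14.7, -2.9]
gripper_width: 0.0362
grip_force: 60.8
```

Call:
step_arm --series '[[[0,0,0],0],[[0,0,0],0],[[0,0,-0.02],0],[[0,0,-0.04],0],[[0,0,-0.04],0]]' --hand 0.062

```text
time: 7.8
tool_pos: [0.5816, 0.2767, 0.1455]
tcp_rot: [-0.0, 0.209, 0.978, -0.001]
contact_force: [0.5, 1.4, 0.5]
gripper_width: 0.062
grip_force: 0.0
```

```bash
python3 -c "
from h import *
to([.531,-.2866,.143])"
```

```text
t7.80 p [0.5816 0.2767 0.1455] yaw_y 65.87 zaxis [-1.e-03 -9.e-04 -1.e+00] local [-0.1841 -0.5347  0.003 ] F [0.5 1.4 0.5] w 0.0620 g 0.0 q7 0.64
```

Call:
step_arm --series '[[[0,0,0],-5],[[0,0,0],-4.5],[[-0.0062,-0.036,0],0],[[-0.0062,-0.036,0],0],[[-0.0062,-0.036,0],0]]' --hand 0.08

```text
time: 8.22
tool_pos: [0.5725, 0.1665, 0.1448]
tcp_rot: [0.001, 0.127, 0.992, -0.0]
contact_force: [1.6, -0.7, -0.2]
gripper_width: 0.0799
grip_force: 0.0
```

Call:
step_arm --series '[[[-0.0062,-0.037,0],0],[[-0.0062,-0.037,0],0],[[-0.0062,-0.037,0],0],[[-0.0062,-0.037,0],0],[[-0.0062,-0.037,0],0]]'

```text
time: 8.63
tool_pos: [0.5558, -0.0209, 0.145]
tcp_rot: [0.001, 0.127, 0.992, -0.0]
contact_force: [0.5, -0.2, 0.5]
gripper_width: 0.0798
grip_force: 0.0
```

Call:
step_arm --series '[[[-0.0062,-0.037,0],0],[[-0.0062,-0.037,0],0],[[-0.0062,-0.037,0],0],[[-0.0062,-0.037,0],0],[[-0.0062,-0.037,0],0]]'

```text
time: 9.05
tool_pos: [0.5389, -0.2079, 0.145]
tcp_rot: [0.0, 0.127, 0.992, -0.0]
contact_force: [0.5, -0.6, 0.7]
gripper_width: 0.08
grip_force: 0.0
```

Call:
step_arm --series '[[[-0.0062,-0.036,0],0],[[-0.006,-0.036,0],0],[[0,0,0],0],[[0,0,0],0],[[0,0,0],0]]'

```text
time: 9.47
tool_pos: [0.5331, -0.2782, 0.1445]
tcp_rot: [0.0, 0.127, 0.992, -0.0]
contact_force: [0.4, -0.0, 0.7]
gripper_width: 0.0799
grip_force: 0.0
```

```bash
python3 -c "
from h import *
to([.531,-.2866,.027])
im0=shot('top','t4.png');im=im0.astype(float)
print('ptr now')
for v in range(196,206):
        r=im[v,164:196]; s=r[:,2]-r[:,0]; bg=np.median(s); s=np.clip(s-bg-15,0,None);w=s[4:13];print(v,round(float((w*np.arange(4,13)).sum()/w.sum()+164),2),int(w.sum()))
s=shot('side','s4.png');u,v=proj('side',[.55,-.29,.05]).astype(int)
b=cv2.resize(s[v-60:v+60,u-66:u+67],None,fx=3,fy=3,interpolation=cv2.INTER_CUBIC)
a=cv2.resize(im0[180:300,370:500],None,fx=3,fy=3,interpolation=cv2.INTER_CUBIC)
cv2.imwrite('pics/c4.png',np.hstack([a,b]))
"
```

```text
t9.47 p [ 0.5331 -0.2782  0.1445] yaw_y 75.38 zaxis [ 6.e-04 -2.e-04 -1.e+00] local [-0.     -0.0087  0.1176] F [ 0.4 -0.   0.7] w 0.0799 g 0.0 q7 1.57
ptr now
196 172.38 116
197 172.32 154
198 172.23 142
199 172.25 151
200 172.22 140
201 172.3 148
202 172.14 443
203 172.07 573
204 172.09 527
205 172.13 251
```

View pics/c4.png

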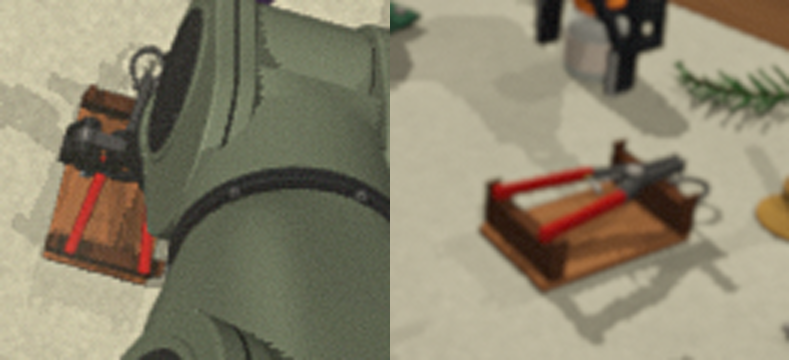

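The pointer has moved back 1.1 mm and now stands on the mark to within about 0.5 mm. The open gripper is square over the red grips, and the side view shows the pliers undisturbed on the rest. I'll descend and squeeze.

Call:
step_arm --series '[[[0,-0.0087,0],0],[[0,0,0.03],0],[[0,0,0.03],0],[[0,0,0.03],0],[[0,0,0],0]]' --hand 0.078

```text
time: 9.98
tool_pos: [0.5287, -0.2858, 0.0494]
tcp_rot: [-0.003, 0.127, 0.992, 0.001]
contact_force: [-0.4, 1.0, -1.7]
gripper_width: 0.0782
grip_force: 0.0
```

```bash
python3 -c "
from h import *
to([.531,-.2866,.025])"
```

```text
t9.98 p [ 0.5287 -0.2858  0.0494] yaw_y 75.43 zaxis [-0.006   0.0026 -1.    ] local [-0.0026 -0.0002  0.0244] F [-0.4  1.  -1.7] w 0.0782 g 0.0 q7 1.56
```

Call:
step_arm --series '[[[0,0,0.015],0],[[0,0,0.009],0],[[0,0,0],0],[[0,0,0],0],[[0,0,0],0]]'

```text
time: 10.4
tool_pos: [0.5313, -0.287, 0.031]
tcp_rot: [0.001, 0.127, 0.992, -0.0]
contact_force: [-0.1, 0.7, 0.3]
gripper_width: 0.0781
grip_force: 0.0
```

Call:
step_arm --series '[[[0,0,0],0],[[0,0,0],0],[[0,0,0],0],[[0,0,0],0],[[0,0,0],0]]' --hand 0.05

```text
time: 10.82
tool_pos: [0.5312, -0.287, 0.0307]
tcp_rot: [0.001, 0.127, 0.992, -0.0]
contact_force: [-1.4, 0.1, 8.0]
gripper_width: 0.0504
grip_force: 5.9
```

Call:
step_arm --series '[[[0,0,0],0],[[0,0,0],0],[[0,0,0],0],[[0,0,0],0],[[0,0,0],0]]' --hand 0.02

```text
time: 11.23
tool_pos: [0.5315, -0.2872, 0.0314]
tcp_rot: [0.001, 0.127, 0.992, -0.0]
contact_force: [-2.5, 1.4, 21.3]
gripper_width: 0.0347
grip_force: 58.6
```

```bash
python3 -c "
from h import *
to([.531,-.2866,.025])"
```

```text
t11.23 p [ 0.5315 -0.2872  0.0314] yaw_y 75.38 zaxis [ 0.0018 -0.0012 -1.    ] local [0.0006 0.0005 0.0064] F [-2.5  1.4 21.3] w 0.0347 g 58.6 q7 1.55
```

Call:
step_arm --series '[[[0,0,0],0],[[0,0,0],0],[[0,0,-0.003],0],[[0,0,-0.003],0],[[0,0,0],0]]' --grip_force 35

```text
time: 11.65
tool_pos: [0.5309, -0.2868, 0.0364]
tcp_rot: [0.0, 0.127, 0.992, -0.0]
contact_force: [-0.4, -0.1, -2.6]
gripper_width: 0.0344
grip_force: 52.8
```

Call:
step_arm --series '[[[0,0,-0.01],0],[[0,0,-0.015],0],[[0,0,-0.015],0],[[0,0,0],0],[[0,0,0],0]]'

```text
time: 12.07
tool_pos: [0.531, -0.2869, 0.0764]
tcp_rot: [0.0, 0.127, 0.992, -0.0]
contact_force: [0.8, 0.4, -2.0]
gripper_width: 0.0347
grip_force: 52.8
```

```bash
python3 -c "
from h import *
to([.531,-.2866,.025])
im=shot('top','t5.png');s=shot('side','s5.png');u,v=proj('side',[.6,-.30,.07]).astype(int)
b=cv2.resize(s[v-60:v+60,u-66:u+67],None,fx=3,fy=3,interpolation=cv2.INTER_CUBIC)
a=cv2.resize(im[180:300,370:500],None,fx=3,fy=3,interpolation=cv2.INTER_CUBIC)
cv2.imwrite('pics/c5.png',np.hstack([a,b]))
"
```

```text
t12.07 p [ 0.531  -0.2869  0.0764] yaw_y 75.38 zaxis [ 9.e-04 -6.e-04 -1.e+00] local [0.0001 0.0003 0.0514] F [ 0.8  0.4 -2. ] w 0.0347 g 52.8 q7 1.56
```

View pics/c5.png

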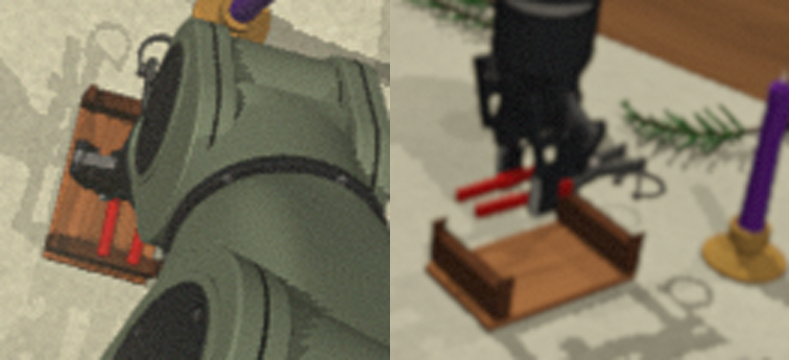

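The pliers are lifted and level, and the grips are parallel, so they are squeezed to the stop. The ring hangs free of the rest. I'll raise them and carry them to above the axle.

Call:
step_arm --series '[[[0,0,-0.02],0],[[0,0,-0.025],0],[[0,0,-0.025],0],[[0.003,0.01,-0.02],0],[[0.007,0.02,0],0]]'

```text
time: 12.58
tool_pos: [0.5293, -0.2574, 0.1684]
tcp_rot: [0.002, 0.129, 0.992, -0.001]
contact_force: [1.7, -0.8, -2.4]
gripper_width: 0.0346
grip_force: 52.8
```

Call:
step_arm --series '[[[0.01,0.0285,0],0],[[0.01,0.0285,0],0],[[0.01,0.0285,0],0],[[0.01,0.0285,0],0],[[0.01,0.0285,0],0]]'

```text
time: 13.0
tool_pos: [0.5157, -0.1033, 0.1651]
tcp_rot: [-0.001, 0.127, 0.992, -0.0]
contact_force: [0.5, 0.3, -2.1]
gripper_width: 0.0346
grip_force: 52.8
```

Call:
step_arm --series '[[[0.01,0.0285,0],0],[[0.01,0.0285,0],0],[[0.01,0.0285,0],0],[[0.01,0.0285,0],0],[[0.01,0.0285,0],0]]'

```text
time: 13.42
tool_pos: [0.5033, 0.0472, 0.1651]
tcp_rot: [-0.001, 0.127, 0.992, -0.0]
contact_force: [0.1, 1.0, -2.3]
gripper_width: 0.0348
grip_force: 52.8
```

Call:
step_arm --series '[[[0.01,0.0285,0],0],[[0.01,0.0285,0],0],[[0.01,0.0285,0],0],[[0.01,0.0265,0],0],[[0,0,0],0]]'

```text
time: 13.83
tool_pos: [0.492, 0.1701, 0.165]
tcp_rot: [-0.001, 0.124, 0.992, 0.001]
contact_force: [0.0, 1.1, -2.6]
gripper_width: 0.0346
grip_force: 52.8
```

Call:
step_arm --series '[[[0,0,0],0],[[0,0,0],0],[[0,0,0],0],[[0,0,0],0],[[0,0,0],0]]'

```text
time: 14.25
tool_pos: [0.4936, 0.1636, 0.1657]
tcp_rot: [-0.0, 0.128, 0.992, -0.0]
contact_force: [-0.0, 0.3, -2.2]
gripper_width: 0.0346
grip_force: 52.8
```

```bash
python3 -c "
from h import *
to([.493,.164,.17])
im=shot('top','t6.png');s=shot('side','s6.png');u,v=proj('side',[.6,.13,.1]).astype(int)
b=cv2.resize(s[v-60:v+60,u-66:u+67],None,fx=3,fy=3,interpolation=cv2.INTER_CUBIC)
a=cv2.resize(im[150:270,170:303],None,fx=3,fy=3,interpolation=cv2.INTER_CUBIC)
cv2.imwrite('pics/c6.png',np.hstack([a,b]));print(u,v)
"
```

```text
t14.25 p [0.4936 0.1636 0.1657] yaw_y 75.32 zaxis [-1.e-04 -3.e-04 -1.e+00] local [ 0.0007  0.0003 -0.0043] F [-0.   0.3 -2.2] w 0.0346 g 52.8 q7 0.84
295 192
```

View pics/c6.png

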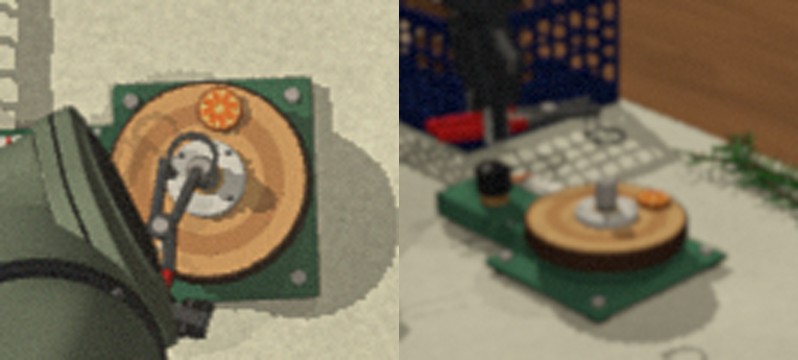

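In the top view the ring is at crop (192,153) with the axle inside and below it, at (197,170). The side view also shows both. I'll now fit circles for the ring, hub and platter numerically.

```bash
cat >> h.py <<'E'
from scipy.optimize import least_squares
def cfit(w,r=None):
    f=(lambda a:np.hypot(*(w-a[:2]).T)-(a[2] if r is None else r))
    return least_squares(f,[*w.mean(0),.02][:3 if r is None else 2],loss='soft_l1',f_scale=.001).x
def back(n,p,z): return np.array([onplane(n,q,z)[:2] for q in p])
def ringfit(n,im,z,c0,rr=.0172,it=6,vmax=100):
    h=cv2.cvtColor(im,cv2.COLOR_BGR2HSV)
    u,v=proj(n,[*c0,z]).astype(int)
    ys,xs=np.mgrid[v-22:v+23,u-22:u+23];p=np.c_[xs.ravel(),ys.ravel()]
    ok=(h[p[:,1],p[:,0],2]<vmax)&(h[p[:,1],p[:,0],1]<110); w=back(n,p[ok],z);c=np.array(c0,float)
    M=tool()[1]
    for k in range(it):
        d=w-c;r=np.hypot(*d.T);s=(abs(r-rr)<(.006 if k<2 else .004))&(d@M[:2,0]<.010)
        c=cfit(w[s],rr)
    return c,s.sum(),np.std(np.hypot(*(w[s]-c).T))
E
python3 -c "
from h import *
im=cv2.imread('pics/t0.png');h=cv2.cvtColor(im,cv2.COLOR_BGR2HSV)
def circ(mask,z,c0,name,R):
    u,v=proj('top',[*c0,z]).astype(int);m=np.zeros_like(mask);k=int(R*470/1.13*1.25);m[v-k:v+k,u-k:u+k]=mask[v-k:v+k,u-k:u+k]
    m=cv2.morphologyEx(m,cv2.MORPH_CLOSE,np.ones((3,3)))
    c=max(cv2.findContours(m,cv2.RETR_EXTERNAL,cv2.CHAIN_APPROX_NONE)[0],key=cv2.contourArea).reshape(-1,2)
    w=back('top',c,z);print(name,cfit(w).round(4),cfit(w,R).round(4))
circ(cv2.inRange(h,(0,0,90),(180,60,255)),.068,(.609,.1335),'hub',.032)
circ(cv2.inRange(h,(5,90,80),(25,255,255)),.060,(.609,.1335),'platter',.085)
p,M,o=tool();z=p[2]-.0174;c0=p[:2]-.12*M[:2,0];print('pred',c0)
t=cv2.imread('pics/t6.png')
for v in(80,95,110):
  print('top ring',ringfit('top',t,z,c0,vmax=v))
  print('side ring',ringfit('side',cv2.imread('pics/s6.png'),z,c0,vmax=v))
u,v=proj('top',[*c0,z]).astype(int);print(u,v);g=cv2.cvtColor(t,cv2.COLOR_BGR2GRAY)
print(g[v-12:v+13,u-12:u+13])
"
```

```text
hub [0.6091 0.1341 0.0303] [0.6091 0.1341]
platter [0.6097 0.135  0.0791] [0.6134 0.1331]
pred [0.60960907 0.13352604]
top ring (array([0.60818922, 0.13339917]), np.int64(28), np.float64(0.0009894143669117856))h.py:21: RuntimeWarning: Mean of empty slice.
  return least_squares(f,[*w.mean(0),.02][:3 if r is None else 2],loss='soft_l1',f_scale=.001).x
  ret = um.true_divide(
Traceback (most recent call last):
  File "h.py", line 31, in ringfit
    c=cfit(w[s],rr)
  File "h.py", line 21, in cfit
    return least_squares(f,[*w.mean(0),.02][:3 if r is None else 2],loss='soft_l1',f_scale=.001).x
           ~~~~~~~~~~~~~^^^^^^^^^^^^^^^^^^^^^^^^^^^^^^^^^^^^^^^^^^^^^^^^^^^^^^^^^^^^^^^^^^^^^^^^
ValueError: Initial guess is outside of provided bounds
```

Prediction and measurement agree to about 1.5 mm. I'll lower until the ring is about 8 mm above the axle end, then compare ring and axle in that view.

Call:
step_arm --series '[[[0,0,0.012],0],[[0,0,0.012],0],[[0,0,0.012],0],[[0,0,0.002],0],[[0,0,0],0]]'

```text
time: 14.77
tool_pos: [0.4932, 0.1641, 0.1275]
tcp_rot: [-0.0, 0.127, 0.992, -0.0]
contact_force: [-0.1, 0.4, -2.4]
gripper_width: 0.0347
grip_force: 52.9
```

Call:
step_arm --series '[[[0,0,0],0],[[0,0,0],0],[[0,0,0],0],[[0,0,0],0],[[0,0,0],0]]'

```text
time: 15.18
tool_pos: [0.4935, 0.1643, 0.1281]
tcp_rot: [0.0, 0.127, 0.992, 0.0]
contact_force: [-0.3, -0.2, -1.6]
gripper_width: 0.0349
grip_force: 52.9
```

```bash
python3 -c "
from h import *
to([.493,.164,.0894])
t=shot('top','t7.png');s=shot('side','s7.png')
p,M,o=tool();z=p[2]-.0174;c0=p[:2]-.12*M[:2,0];print('pred',c0,z)
for v in(80,95,110): print(ringfit('top',t,z,c0,vmax=v))
u,v=proj('top',[*c0,z]).astype(int)
a=cv2.resize(t[v-20:v+21,u-20:u+21],None,fx=9,fy=9,interpolation=cv2.INTER_CUBIC)
U,V=proj('side',[*c0,z]).astype(int)
b=cv2.resize(s[V-20:V+21,U-20:U+21],None,fx=9,fy=9,interpolation=cv2.INTER_CUBIC)
print(u,v,U,V);cv2.imwrite('pics/c7.png',np.hstack([a,b]))
"
```

```text
t15.18 p [0.4935 0.1643 0.1281] yaw_y 75.38 zaxis [ 4.e-04  0.e+00 -1.e+00] local [ 0.0004 -0.0004  0.0387] F [-0.3 -0.2 -1.6] w 0.0349 g 52.9 q7 0.83
pred [0.60957977 0.13400124] 0.11051295924339996
(array([0.60860094, 0.1357438 ]), np.int64(33), np.float64(0.0015156251886530175))
(array([0.60878453, 0.13500553]), np.int64(54), np.float64(0.0015894256873584993))
(array([0.60891372, 0.13468312]), np.int64(63), np.float64(0.0015728542283706094))
235 205 296 188
```

View pics/c7.png

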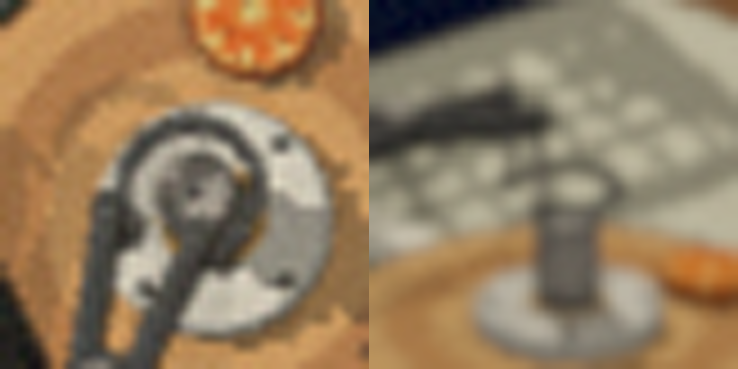

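The top crop shows ring centre at about (194,184) and axle end at (197,188). Allowing for the 10 mm height difference, the ring needs under 1 mm of shift towards +x, and the side view agrees. I'll nudge it and go down gently, watching the force.

Call:
step_arm --series '[[[-0.0007,0.0003,0],0],[[0,0,0.004],0],[[0,0,0.004],0],[[0,0,0.004],0],[[0,0,0],0]]'

```text
time: 15.7
tool_pos: [0.4938, 0.1643, 0.1148]
tcp_rot: [-0.001, 0.127, 0.992, -0.0]
contact_force: [-0.3, 0.2, -2.6]
gripper_width: 0.0345
grip_force: 52.9
```

Call:
step_arm --series '[[[0,0,0.003],0],[[0,0,0.003],0],[[0,0,0.003],0],[[0,0,0],0],[[0,0,0],0]]'

```text
time: 16.12
tool_pos: [0.4941, 0.1643, 0.1066]
tcp_rot: [-0.0, 0.127, 0.992, -0.0]
contact_force: [0.9, 0.9, -2.1]
gripper_width: 0.0349
grip_force: 52.9
```

```bash
python3 -c "
from h import *
to([.493,.164,.0894]);print(np.round(tool()[2]['wrist_torque'],2))"
```

```text
t16.12 p [0.4941 0.1643 0.1066] yaw_y 75.38 zaxis [-3.e-04 -2.e-04 -1.e+00] local [ 0.001  -0.0006  0.0172] F [ 0.9  0.9 -2.1] w 0.0349 g 52.9 q7 0.83
[ 0.07  0.04 -0.03]
```

The ring is over the axle with no contact, and only the pliers' weight shows on the wrist. Continuing to the groove.

Call:
step_arm --series '[[[0,0,0.003],0],[[0,0,0.003],0],[[0,0,0.003],0],[[0,0,0],0],[[0,0,0],0]]'

```text
time: 16.53
tool_pos: [0.4941, 0.1644, 0.0976]
tcp_rot: [-0.0, 0.127, 0.992, -0.0]
contact_force: [0.9, 0.5, -1.7]
gripper_width: 0.0345
grip_force: 52.9
```

Call:
step_arm --series '[[[0,0,0.003],0],[[0,0,0.003],0],[[0,0,0.0018],0],[[0,0,0],0],[[0,0,0],0]]'

```text
time: 16.95
tool_pos: [0.4941, 0.1644, 0.0899]
tcp_rot: [-0.0, 0.127, 0.992, -0.0]
contact_force: [-0.8, -0.5, -2.8]
gripper_width: 0.0346
grip_force: 52.9
```

```bash
python3 -c "
from h import *
to([.493,.164,.0894]);print(np.round(tool()[2]['wrist_torque'],2))
t=shot('top','t8.png');s=shot('side','s8.png');g=cv2.cvtColor(s,cv2.COLOR_BGR2GRAY)
p,M,o=tool();z=p[2]-.0174;c0=p[:2]-.12*M[:2,0]
A=np.array([.609,.134])
for q in(.0,.068,.072,.1): print(q,proj('side',[*A,q]).round(1),proj('top',[*A,q]).round(1))
print('ring px',proj('side',[*c0,z]),z,c0)
U,V=proj('side',[*A,.072]).astype(int);print(U,V);print(g[V-16:V+12,U-14:U+15])
tg=cv2.cvtColor(t,cv2.COLOR_BGR2GRAY);u,v=proj('top',[*A,.072]).astype(int);print(u,v);print(tg[v-12:v+12,u-13:u+14])
for q in(80,95,110): print(ringfit('top',t,z,c0,vmax=q))
"
```

```text
t16.95 p [0.4941 0.1644 0.0899] yaw_y 75.38 zaxis [-3.e-04 -2.e-04 -1.e+00] local [ 0.001  -0.0006  0.0005] F [-0.8 -0.5 -2.8] w 0.0346 g 52.9 q7 0.83
[ 0.03  0.07 -0.01]
0.0 [297.  221.1] [242.1 214.1]
0.068 [296.9 201.2] [238.4 209. ]
0.072 [296.9 200. ] [238.2 208.6]
0.1 [296.8 191.5] [236.5 206.3]
ring px [297.16836093 199.64540164] 0.07265092498317705 [0.61033341 0.13413177]
296 199
[[141 137 148 169 179 175 169 155 142 135 140 147 154 164 168 159 149 154
  161 158 155 153 148 146 148 154 165 176 180]
 [160 143 141 158 165 161 155 153 147 142 144 156 168 173 173 163 143 138
  142 142 151 163 168 168 164 153 158 173 181]
 [163 142 136 140 146 144 154 165 167 161 154 156 162 158 154 148 140 140
  142 143 158 174 179 179 172 156 150 158 170]
 [148 140 142 143 138 146 166 178 178 170 156 145 145 138 138 146 153 162
  159 153 154 171 179 179 171 160 152 146 150]
 [140 148 162 162 149 151 168 175 170 154 146 145 142 136 143 160 170 177
  175 164 153 159 170 170 158 151 145 137 134]
 [146 161 172 170 156 143 148 148 138 122 132 153 161 149 149 167 177 182
  179 169 155 146 148 149 140 
[... 4949 characters left out ...]
[148 143  90  75  69  46  95 145 107 128 178 119  77  76  58  45  67  55
   91 137 115  76  94 126 109  97 111]
 [160 150  84  75  68  55  94 143 163 186 179  99  76  59  53  75  60  66
  110 142 137 117 121 111  97 112 116]
 [165 137  81  72  71  85 153 156 169 180 131  78  74  66 104 175 142 127
  140 145 140 127 116 104 113 117 111]
 [153 121  80  71  64  81 156 166 183 172 104  78  64  84 156 193 188 184
  196 188 146 109  86 101 112 113 116]]
(array([0.60901067, 0.13511772]), np.int64(26), np.float64(0.0015570362022350385))
(array([0.6093023 , 0.13428228]), np.int64(46), np.float64(0.0016696509902955107))
(array([0.61002258, 0.13441663]), np.int64(52), np.float64(0.0016582013333320744))
```

Call:
step_arm --series '[[[0,0,0.0005],0],[[0,0,0],0],[[0,0,0],0],[[0,0,0],0],[[0,0,0],0]]'

```text
time: 17.47
tool_pos: [0.4942, 0.1644, 0.0895]
tcp_rot: [0.0, 0.127, 0.992, -0.0]
contact_force: [0.1, -0.3, -1.7]
gripper_width: 0.0349
grip_force: 52.8
```

```bash
python3 -c "
from h import *
to([.493,.164,.0894])
s=shot('side','s9.png');g=cv2.cvtColor(s,cv2.COLOR_BGR2GRAY).astype(float);A=np.array([.6095,.134])
d=np.array([-.17334-A[0],-.787-A[1]]);d/=np.linalg.norm(d)
for r in(.0145,.02): print([proj('side',[*(A+r*d),z]).round(2).tolist() for z in(.0695,.072,.0745)])
print([proj('side',[*(A+.032*d),z]).round(2).tolist() for z in(.0675,.0685)])
c=g[192:215,295:299].mean(1);print(dict(zip(range(192,215),c.round().astype(int).tolist())))
h0=cv2.cvtColor(cv2.imread('pics/s6.png'),cv2.COLOR_BGR2GRAY)[186:215,295:299].mean(1);print(h0.round())
print(np.round(tool()[2]['wrist_torque'],2))
im=cv2.imread('pics/t8.png').astype(float)
for v in range(196,206):
        r=im[v,164:196]; q=r[:,2]-r[:,0]; q=np.clip(q-np.median(q)-15,0,None);w=q[4:13];print(v,round(float((w*np.arange(4,13)).sum()/max(w.sum(),1)+164),2),int(w.sum()),end=' ')
"
```

```text
t17.47 p [0.4942 0.1644 0.0895] yaw_y 75.38 zaxis [ 0.e+00 -1.e-04 -1.e+00] local [ 0.0011 -0.0007  0.0001] F [ 0.1 -0.3 -1.7] w 0.0349 g 52.8 q7 0.83
[[297.01, 202.74], [297.01, 201.98], [297.0, 201.22]]
[[297.02, 203.52], [297.01, 202.77], [297.01, 202.0]]
[[297.04, 205.87], [297.04, 205.57]]
{192: 115, 193: 93, 194: 82, 195: 86, 196: 92, 197: 94, 198: 95, 199: 94, 200: 89, 201: 74, 202: 64, 203: 80, 204: 108, 205: 124, 206: 123, 207: 118, 208: 113, 209: 111, 210: 102, 211: 98, 212: 105, 213: 110, 214: 105}
[142. 151. 160. 161. 156. 146. 131. 114. 100.  94.  93.  94.  95.  93.
  86.  76.  96. 126. 141. 141. 128. 116. 121. 136. 136. 132. 138. 147.
 145.]
[ 0.09  0.11 -0.01]
196 172.38 88 197 172.28 119 198 172.18 132 199 172.16 131 200 172.2 124 201 172.22 122 202 172.09 433 203 172.02 556 204 172.06 472 205 172.02 204
```

The ring sits around the axle at 72 mm. Only the pliers' weight is on the wrist, and the pointer is unchanged on its mark. I'll hand it in.

```bash
python3 -c "
from h import *
print(env.close_job())"
```

```text
the job is handed in; nothing more can be done
None
```

I've handed the job in, with the pointer on the red mark to within about 0.5 mm and the pliers held squeezed. The spread ring is around the axle at groove height (72 mm), and only the pliers' weight shows on the wrist; the hand-in returned no verdict.

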